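# Tilt the well plate to the marker and ease it back level

## Task

Tilt the blood-typing well plate for reading: with shut fingers, press the yellow thumb pad at the corner of the tilt stand down until the black pointer stands over the red marker clip on the scale, not past it, and keep it there for two seconds. Then ease the pad back up under the finger so that the plate comes level without snapping back, and take the hand away. Press on the pad only; leave the well plate lying in its nest, and do not lift or disturb anything else on the bench.

Things in the scene. Friction and masses are not known exactly. Their poses are not given: they have to be found in the camera images.
- stand: plate tilt stand, fixed: white base 165 x 200 mm with a reading mirror, two hinge posts (to 104 mm) on the robot's side. Origin: at bench height under its middle; local x points from the hinge to the side that goes down (away from the robot, yaw up to 0.4 rad), local y along the hinge line towards the scale, z up. Highest point 196 mm (the pointer over the scale).
- hinge_mid (a point): middle of the nest's hinge line, 62 mm from the stand's origin towards local -x and 85 mm above the bench; it stays put. It is carried by the nest, so its axes tilt with it: y along the hinge line.
- nest (a joint): tilt of the nest, rad: 0 = level (at rest on a stop), growing as the side away from the hinge goes down, end stop 0.52. Spring-backed: pushing down on the middle of the pad takes about 4 N to start it, about 10 N at 0.4 rad; it springs back to 0 quickly if let go. The pointer is fixed to the nest and swings with it.
- thumb_pad (a point): yellow ribbed thumb pad, 44 x 40 mm, on the nest's corner away from hinge and scale; tilts with the nest. This point: centre of its top face: from hinge_mid 138 mm along local x, 52 mm to local -y, 10 mm up when level (95 mm above the bench). Axes as the stand's when level. The well plate's edge is 35 mm from the pad's centre, its top 10 mm above the pad.
- marker (a joint): where the red marker clip is set along the angle scale, rad, same axis, zero and direction as nest: the pointer is over the middle of the clip when nest equals this value. Between 0.24 and 0.41. It stays where it is set.
- marker_top (a point): middle of the top of the red marker clip, 12 mm wide along the scale with a red ear outwards, saddling the rim of the white curved scale (radius 100 mm about the hinge line, black ticks every 5 degrees from 0 to 30, 106 mm to local +y of the stand's middle). Its x axis runs along the scale in the direction the pointer swings when the pad is pressed.
- pointer_tip (a point): tip of the black pointer: a 3 mm wide blade lying across and just above the scale's rim, 105 mm from the hinge line; straight above the hinge when the nest is level, swinging towards local +x as the pad is pressed.
- seat (a point): middle of the nest's seat, 6 mm above and 60 mm along local x from the hinge line when level; the well plate rests here within 5 mm high lips. z is the nest's upward normal.
- wellplate: white 96-well plate with dark red spots in its wells, 85.6 x 127.8 x 14.4 mm, lying loose in the nest; origin at the centre of its underside.
- tube_rack: white two-tier tube rack with glass tubes of separated blood, 86 x 210 x 110 mm, 0.55 kg, loose; origin at the centre of its underside
- steel_tray: shallow stainless tray, 142 x 210 x 20 mm, loose; origin at the centre of its underside
- blue_dropper: small white dropper bottle with blue band and cap, 32 mm across, 76 mm tall, loose, near the right (local -y) side of the stand; origin at the centre of its underside
- yellow_dropper: the same bottle with yellow band and cap, 32 mm across, 76 mm tall, loose, near the right (local -y) side of the stand; origin at the centre of its underside
- stopper: red rubber tube stopper, 19 mm across, 22 mm tall, standing loose beyond the far side of the stand; origin at the centre of its underside
- tip_box: teal box of pipette tips with pale lid, 85 x 122 x 70 mm, loose; origin at the centre of its underside
- spare_plates: stack of three empty white 96-well plates, 86 x 128 x 44 mm, loose; origin at the centre of its underside
- bench_timer: white square bench timer, 70 x 70 x 18 mm, loose; origin at the centre of its underside

How it is judged:
By the outcome, as a careful person would: the job done as asked, in the order asked, and still so for the second after the job is handed in, with the robot touching nothing.
It also fails if it takes over 48 s, if anything falls off the work surface, if the arm or the gripper's body presses on something with over 40 N, if the wrist force passes 120 N, or if a joint passes its speed limit or range.

## Robot

A 6-joint arm with a two-finger parallel gripper is mounted at the origin on the work surface. World frame = base frame: x ahead of the robot, y to its left, z up, the work surface at z = 0. Lengths are in m, angles in rad, forces in N, time in s.
With the tool pointing down it reaches from about 0.375 to 0.9 m from the base axis. Payload 3.1 kg.
Tool frame: the origin (TCP) lies at the very end of the fingers, on their centre line; the grasp point (between the pads) lies 19 mm behind it; z points along the fingers, y is the direction in which the jaws open and shut (so a half turn about z gives the same grasp; the last joint's range is limited). The gripper opens to 87 mm and grips with 3 to 60 N. Pads are 19 mm wide; open, the fingers measure 117 mm over their backs; the gripper's body (75 mm by 190 mm) begins 51 mm behind the grasp point.
Start: joints at [-1.3, 0.527, 1.433, -0, 1.181, -0.178], TCP at [0.271, -0.563, 0.223] pointing down, gripper open.
Joint ranges: [-3.08, 3.08], [-0.75, 2.2], [0.22, 2.44], [-1.43, 4.57], [0, 2.65], [-2.85, 2.85]. Speed limits (rad/s): [2.79, 2.79, 3.14, 3.14, 3.14, 3.14].

## Interface

Orientations are given as a unit quaternion [x, y, z, w].
In Python, from rig import robot, optics gives the robot as it stands.
- The arm moves only by the shell command python3 -m inch 'ROWS' [FORCE]. ROWS is JSON, a list of rows, each an object of numbers: "ax", "ay", "az": the turn, a rotation vector about the tool's x, y, z in rad; "dx", "dy", "dz": the shift along the tool's x, y, z in mm; "gripper": the opening in per cent of the stroke, from 0 (shut) to 100 (fully open). In form: [{"ax": .., "ay": .., "az": .., "dx": .., "dy": .., "dz": .., "gripper": ..}, ...]. A call has 1 to 8 rows; each row shifts and turns the commanded pose from where the row before left it, along the tool's axes as they then stand; what a row does not reach is not made up. A row lasts 1/10 s, in which the tool goes at most 50 mm and 8.59 degrees, less where a joint would pass 70% of its speed; a pose out of reach is approached as far as the arm can. A call with a gripper value outside its range is refused whole. The fingers move at their own pace and stop on an object; FORCE is the grip in N (left out, the last holds). Time passes only in rows, so rows that do not move let the fingers close. It gives the time, the measured TCP pose, the force and the opening at its end, in the units of the state.
- robot.get_obs(): the state, without advancing time (a new reading comes with each control period).
- optics.camera(name): name is "side" or "top" or "wrist"; returns a dict with "img" (420x560x3 uint8, red, green, blue), "depth" (420x560 float32, m along the optical axis (not along the pixel's ray), 0 where there is no reading), "camera_matrix" (3x3 intrinsics, pixels), "position" and "attitude" of the camera in the world. Camera axes: x right, y up, looking along -z (the intrinsics and any distortion apply to the point x, -y, -z); pixel columns grow to the right and rows downward; lengths in m; the calibration is good to about 2 mm. A picture is of the moment at which its call begins.
- robot.hand_in(): hands the job in, once; it reports no verdict.
The state is a dict: "time": time; "q": joint angles; "joint_velocities": joint speeds; "joint_torque": joint torques, N m; "position": TCP position; "tool_rot": TCP orientation; "ft_force": force on the tool from outside, world axes, zero at the start; "moment": the same for the moment, N m; "grip_width": finger opening in m.
Only numpy, scipy, OpenCV 4.12 (cv2) and the standard library are available. Lean on these libraries where they do the work, as an engineer would, in place of code of your own. Each camera call takes 0.05 s, during which the arm holds its last target.

## Working session

There is one attempt and no reset: what is moved stays moved. The work goes in short steps, Python scripts to look and compute and a shell command to move; the robot and the scene stay as the last step left them, time stands still between calls to the robot, and variables do not carry over. Pictures are saved under pics/ and viewed, and the job is handed in when it is done.

```bash
ls; mkdir -p pics; cat > h.py <<'E'
import numpy as np, cv2
from scipy.spatial.transform import Rotation as R
from rig import robot, optics
def cam(n):
    c=optics.camera(n); return c
def save(c,f): cv2.imwrite('pics/'+f,c['img'][:,:,::-1])
def att(c):
    a=np.array(c['attitude'],float)
    return a if a.shape==(3,3) else R.from_quat(a).as_matrix()
def ray(c,u,v):
    K=np.array(c['camera_matrix']); d=np.linalg.inv(K)@[u,v,1]
    return np.array(c['position']),att(c)@(d*[1,-1,-1])
def plane(c,u,v,z):
    p,d=ray(c,u,v); return p+d*(z-p[2])/d[2]
def dep(c,u,v):
    p,d=ray(c,u,v); return p+d*c['depth'][int(round(v)),int(round(u))]
def proj(c,X):
    x=att(c).T@(np.array(X)-c['position'])*[1,-1,-1]
    y=np.array(c['camera_matrix'])@x; return y[:2]/y[2]
E
python3 - <<'E'
from h import *
for n in ['side','top','wrist']:
    c=cam(n); save(c,n+'0.png'); print(n,{k:np.round(v,3).tolist() for k,v in c.items() if k not in('img','depth')})
print(robot.get_obs())
E
```

```text
pics
side {'camera_matrix': [[416.357, 0.0, 284.256], [0.0, 416.357, 206.976], [0.0, 0.0, 1.0]], 'position': [0.009, 0.638, 0.78], 'attitude': [-0.159, 0.428, 0.833, -0.314]}
top {'camera_matrix': [[481.883, 0.0, 277.216], [0.0, 481.883, 203.578], [0.0, 0.0, 1.0]], 'position': [0.424, -0.006, 1.653], 'attitude': [0.038, -0.036, -0.703, 0.709]}
wrist {'camera_matrix': [[299.357, 0.0, 282.111], [0.0, 299.357, 211.622], [0.0, 0.0, 1.0]], 'position': [0.336, -0.532, 0.383], 'attitude': [-0.111, 0.071, -0.527, 0.839]}
{'time': 0.15, 'q': array([-1.30049419e+00,  5.28262951e-01,  1.43361806e+00, -1.01058993e-05,
        1.18138143e+00, -1.78502736e-01]), 'joint_velocities': array([ 9.05676458e-04, -2.53986475e-03, -2.48545535e-03,  6.73007061e-04,
       -5.65210029e-05, -9.74006365e-04]), 'joint_torque': array([ 1.27607840e-03, -4.40428948e+01, -1.76842260e+01,  6.34723529e-02,
        5.53151616e-02, -1.00690975e-04]), 'position': array([ 0.27105041, -0.56254221,  0.22178687]), 'tool_rot': array([ 9.74926486e-01,  2.22525618e-01, -4.29759803e-05, -8.33798802e-04]), 'ft_force': array([-0.07125402,  0.21859599,  0.16493691]), 'moment': array([ 0.03418951, -0.02251272,  0.02657755]), 'grip_width': 0.08707691482619448}
```

View pics/side0.png

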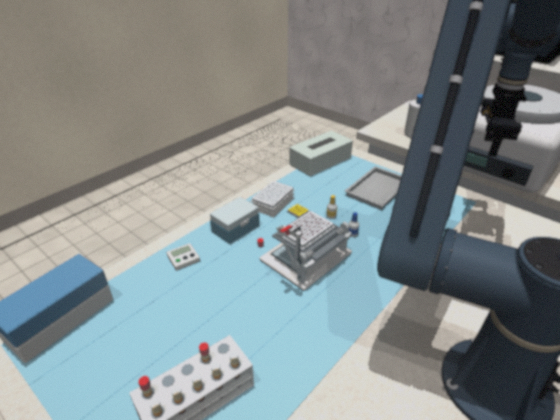

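View pics/top0.png

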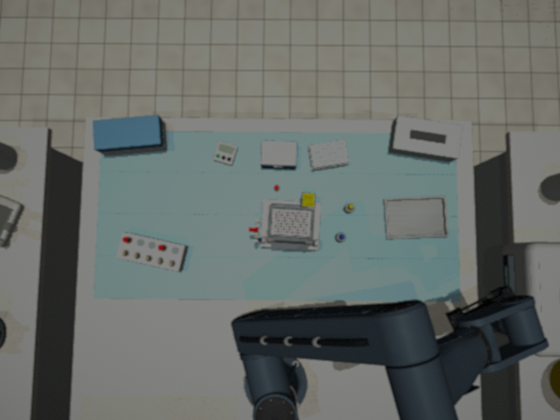

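View pics/wrist0.png

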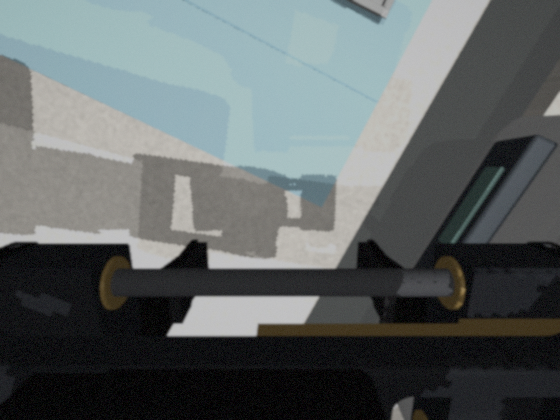

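The top view shows the stand at about (290,225), the yellow pad at (309,199) and the red clip near (253,230). The side view shows the same, but small. Next I'll measure and enlarge.

```bash
cat > m.py <<'E'
from h import *
def blobs(c,lo,hi,amin=6):
    hsv=cv2.cvtColor(c['img'],cv2.COLOR_RGB2HSV); m=cv2.inRange(hsv,lo,hi)
    n,l,s,ce=cv2.connectedComponentsWithStats(m)
    return [(s[i,4],ce[i]) for i in range(1,n) if s[i,4]>=amin]
E
python3 - <<'E'
from m import *
for n in ['side','top']:
    c=cam(n)
    a=c['img']; r=(slice(180,295),slice(240,370)) if n=='side' else (slice(180,260),slice(235,360))
    z=cv2.resize(a[r],None,fx=6,fy=6,interpolation=cv2.INTER_CUBIC)
    cv2.imwrite(f'pics/{n}z.png',z[:,:,::-1])
    for nm,lo,hi in [('yel',(22,150,90),(35,255,255)),('red',(0,150,90),(6,255,255)),('red2',(172,150,90),(180,255,255))]:
        for s,ce in blobs(c,lo,hi): print(n,nm,s,ce.round(1),'z.095',plane(c,*ce,.095).round(3),'dep',dep(c,*ce).round(3))
E
```

```text
side yel 86 [297.8 209.9] z.095 [ 0.598 -0.095  0.095] dep [ 0.597 -0.094  0.096]
side red2 7 [284.1 229.3] z.095 [ 0.57  -0.005  0.095] dep [0.497 0.078 0.184]
side red2 6 [259.8 240.3] z.095 [0.587 0.069 0.095] dep [0.647 0.01  0.023]
side red2 37 [203.1 346.9] z.095 [0.449 0.369 0.095] dep [0.439 0.375 0.111]
side red2 51 [143.5 380.8] z.095 [0.474 0.484 0.095] dep [0.464 0.488 0.11 ]
top yel 138 [307.7 199.6] z.095 [ 0.602 -0.099  0.095] dep [ 0.601 -0.099  0.101]
top yel 12 [350.5 206.5] z.095 [ 0.58  -0.238  0.095] dep [ 0.582 -0.24   0.082]
top red 9 [276.1 187.3] z.095 [0.641 0.004 0.095] dep [0.651 0.005 0.025]
top red 22 [253.6 229.4] z.095 [0.503 0.076 0.095] dep [0.499 0.071 0.185]
top red 15 [125.4 239.3] z.095 [0.467 0.489 0.095] dep [0.467 0.484 0.111]
top red 16 [160.9 247.4] z.095 [0.442 0.374 0.095] dep [0.442 0.37  0.111]
```

```bash
sleep 1
```

```text
(no output)
```

View pics/sidez.png

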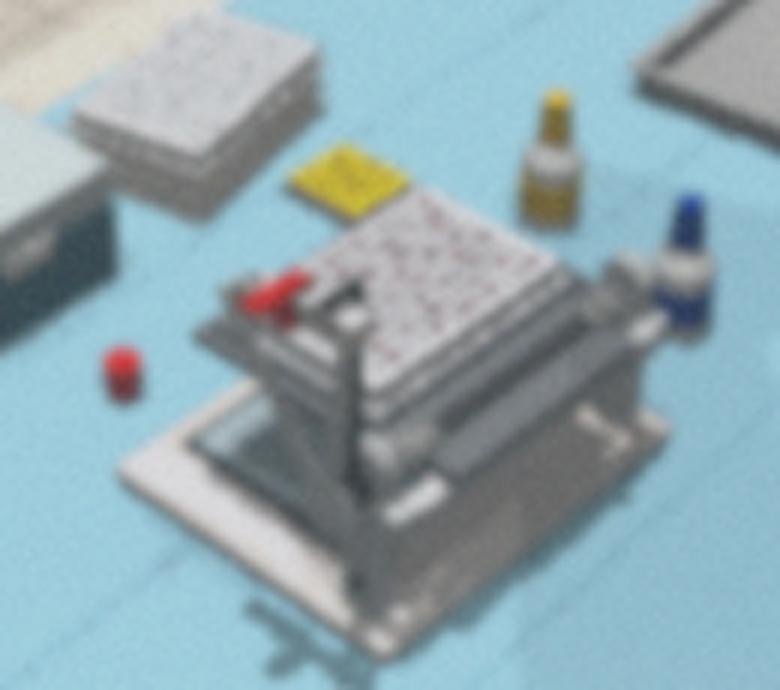

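View pics/topz.png

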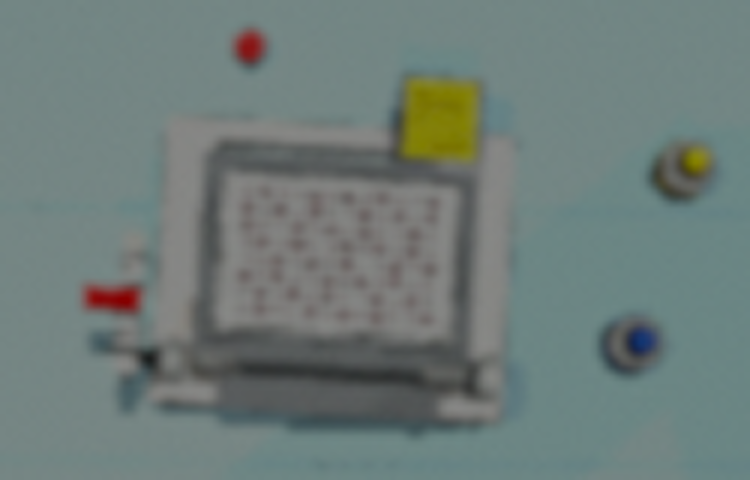

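Both views put the pad at about (0.600,-0.097,0.096), which agrees with the stated 95 mm height. In the top zoom the clip is clear, with the pointer behind it on the robot's side. Next: yaw, hinge and marker angle.

```bash
python3 - <<'E'
from m import *
c=cam('top'); s=cam('side')
P={}
for k in(c,s):
    hsv=cv2.cvtColor(k['img'],cv2.COLOR_RGB2HSV)
# yaw from plate red spots / plate outline: depth map points in plate height range
H,W=c['depth'].shape
uu,vv=np.meshgrid(np.arange(W),np.arange(H))
K=np.array(c['camera_matrix']); d=np.stack([uu,vv,np.ones_like(uu)],-1)@np.linalg.inv(K).T*[1,-1,-1]
X=(d*c['depth'][...,None])@att(c).T+c['position']
box=(uu>235)&(uu<340)&(vv>185)&(vv<262)
def rect(m,nm):
    p=X[m][:,:2].astype(np.float32); r=cv2.minAreaRect(p); print(nm,m.sum(),np.round(r[0],4),np.round(r[1],4),r[2], X[m].mean(0).round(4))
rect(box&(X[...,2]>.1)&(X[...,2]<.11)&(X[...,0]>.46)&(X[...,1]<.045),'plate')
m=cv2.inRange(cv2.cvtColor(c['img'],cv2.COLOR_RGB2HSV),(20,120,60),(38,255,255))>0
rect(box&m&(uu<320),'pad')
rect(box&(X[...,2]>.15),'scale/pointer')
hi=box&(X[...,2]>.15)
for v,u in np.argwhere(hi): print(u,v,X[v,u].round(3),c['img'][v,u])
o=robot.get_obs(); T=R.from_quat(o['tool_rot']).as_matrix(); w=cam('wrist')
print('cam in tool',T.T@(w['position']-o['position']),'\n',T.T@att(w))
E
```

```text
plate 878 [ 0.5423 -0.0428] [0.1733 0.1616] 89.42141723632812 [ 0.5266 -0.0457  0.1053]
pad 149 [ 0.6009 -0.0992] [0.0378 0.0422] 84.50718688964844 [ 0.601  -0.0989  0.0958]
scale/pointer 146 [0.4687 0.0461] [0.1286 0.0457] 29.6972599029541 [0.4872 0.0563 0.3732]
311 187 [ 0.424 -0.006  1.653] [114 134 133]
258 190 [ 0.424 -0.006  1.653] [115 133 131]
311 192 [ 0.424 -0.006  1.653] [108 128 121]
288 193 [ 0.424 -0.006  1.653] [116 134 132]
248 199 [ 0.424 -0.006  1.653] [115 133 131]
278 207 [ 0.424 -0.006  1.653] [82 86 87]
294 207 [ 0.424 -0.006  1.653] [90 95 95]
331 211 [ 0.424 -0.006  1.653] [114 133 131]
326 216 [ 0.424 -0.006  1.653] [110 133 132]
256 219 [0.532 0.065 0.162] [128 133 128]
257 219 [0.532 0.062 0.163] [129 133 127]
258 219 [0.532 0.059 0.167] [126 133 129]
259 219 [0.532 0.056 0.16 ] [118 132 129]
256 220 [0.528 0.065 0.167] [131 133 129]
257 220 [0.528 0.062 0.172] [131 132 127]
258 220 [0.529 0.059 0.164] [128 132 126]
259 220 [0.528 0.056 0.169] [119 131 127]
293 220 [ 0.424 -0.006  1.653] [116 112 112]
256 221 [0.525 0.064 0.175] [126 128 124]
257 221 [0.525
[... 4810 characters left out ...]
0.069 0.186] [130 134 132]
255 240 [0.466 0.066 0.182] [134 134 132]
256 240 [0.466 0.063 0.189] [129 129 127]
257 240 [0.466 0.06  0.188] [108 109 108]
254 241 [0.463 0.069 0.183] [126 132 130]
255 241 [0.463 0.066 0.189] [126 127 126]
256 241 [0.463 0.063 0.184] [122 124 122]
257 241 [0.463 0.06  0.184] [109 113 113]
272 245 [ 0.424 -0.006  1.653] [91 93 93]
299 245 [ 0.424 -0.006  1.653] [85 88 89]
238 251 [ 0.424 -0.006  1.653] [118 134 132]
325 255 [ 0.424 -0.006  1.653] [107 133 131]
cam in tool [ 0.07174157  0.00027921 -0.16162887] 
 [[ 4.41933685e-04  9.65086057e-01  2.61932640e-01]
 [ 9.99999698e-01 -2.58867497e-04 -7.33410463e-04]
 [-6.39998365e-04  2.61932884e-01 -9.65085879e-01]]
```

The camera sits 72 mm ahead of the TCP and looks back 15°. I'll shut the fingers, turn to about the stand's yaw (about -0.06), and move to a point where the wrist camera sees the scale close up.

```bash
python3 -m inch '[{"az":0.128,"dz":-10,"gripper":0},{"az":0.128,"dz":-10},{"az":0.128,"dz":-10},{"az":0.128,"dz":-10},{"dx":10,"dy":-40},{"dx":10,"dy":-40},{"dx":10,"dy":-40},{"dx":10,"dy":-40}]' 20 && python3 -m inch '[{"dx":10,"dy":-40},{"dx":10,"dy":-40},{"dx":10,"dy":-40},{"dx":10,"dy":-40},{"dx":10,"dy":-40},{"dx":10,"dy":-40},{"dx":10,"dy":-40},{"dx":10,"dy":-40}]' && python3 -m inch '[{"dx":10,"dy":-40},{"dx":10,"dy":-40},{"dx":10,"dy":-40},{"dx":10,"dy":-40},{"dx":0,"dy":0},{"dx":0,"dy":0}]'; python3 - <<'E'
from m import *
c=cam('wrist'); save(c,'w1.png'); o=robot.get_obs(); print(o['position'],o['grip_width'],o['time'])
E
```

```text
[ 0.27117632 -0.56301572  0.22245516] 0.0868686079982933 0.45invalid input
```

View pics/w1.png

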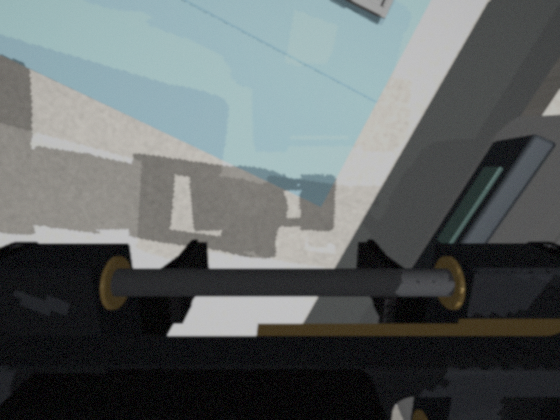

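The picture is unchanged because the call was refused. Every row probably needs all the keys.

```bash
python3 -m inch '[{"ax":0,"ay":0,"az":0.128,"dx":0,"dy":0,"dz":-10,"gripper":0},{"ax":0,"ay":0,"az":0.128,"dx":0,"dy":0,"dz":-10,"gripper":0},{"ax":0,"ay":0,"az":0.128,"dx":0,"dy":0,"dz":-10,"gripper":0},{"ax":0,"ay":0,"az":0.128,"dx":0,"dy":0,"dz":-10,"gripper":0},{"ax":0,"ay":0,"az":0,"dx":10,"dy":-40,"dz":0,"gripper":0},{"ax":0,"ay":0,"az":0,"dx":10,"dy":-40,"dz":0,"gripper":0},{"ax":0,"ay":0,"az":0,"dx":10,"dy":-40,"dz":0,"gripper":0},{"ax":0,"ay":0,"az":0,"dx":10,"dy":-40,"dz":0,"gripper":0}]' 20
```

```text
time: 1.25
position: [0.3214, -0.4044, 0.2626]
tool_rot: [0.999, -0.032, 0.0, 0.0]
ft_force: [1.0, 0.0, 0.2]
grip_width: 0.0312
```

```bash
python3 -m inch '[{"ax":0,"ay":0,"az":0,"dx":10,"dy":-40,"dz":0,"gripper":0},{"ax":0,"ay":0,"az":0,"dx":10,"dy":-40,"dz":0,"gripper":0},{"ax":0,"ay":0,"az":0,"dx":10,"dy":-40,"dz":0,"gripper":0},{"ax":0,"ay":0,"az":0,"dx":10,"dy":-40,"dz":0,"gripper":0},{"ax":0,"ay":0,"az":0,"dx":10,"dy":-40,"dz":0,"gripper":0},{"ax":0,"ay":0,"az":0,"dx":10,"dy":-40,"dz":0,"gripper":0},{"ax":0,"ay":0,"az":0,"dx":10,"dy":-40,"dz":0,"gripper":0},{"ax":0,"ay":0,"az":0,"dx":10,"dy":-40,"dz":0,"gripper":0}]' && python3 -m inch '[{"ax":0,"ay":0,"az":0,"dx":10,"dy":-40,"dz":0,"gripper":0},{"ax":0,"ay":0,"az":0,"dx":10,"dy":-40,"dz":0,"gripper":0},{"ax":0,"ay":0,"az":0,"dx":10,"dy":-40,"dz":0,"gripper":0},{"ax":0,"ay":0,"az":0,"dx":10,"dy":-35,"dz":0,"gripper":0},{"ax":0,"ay":0,"az":0,"dx":0,"dy":0,"dz":0,"gripper":0},{"ax":0,"ay":0,"az":0,"dx":0,"dy":0,"dz":0,"gripper":0}]'; python3 - <<'E'
from m import *
c=cam('wrist'); save(c,'w2.png'); o=robot.get_obs(); print(o['position'],o['grip_width'],o['time'])
import pickle; pickle.dump(c,open('w2.pkl','wb'))
E
```

```text
time: 2.05
position: [0.4216, -0.0901, 0.2629]
tool_rot: [0.999, -0.032, 0.0, 0.0]
ft_force: [0.6, -0.9, -0.7]
grip_width: 0.0004
time: 2.65
position: [0.4708, 0.061, 0.2625]
tool_rot: [1.0, -0.03, -0.0, 0.0]
ft_force: [-0.6, 0.3, -0.3]
grip_width: 0.0003
[0.47063474 0.06022394 0.26250056] 2.050632832102824e-06 2.7
```

View pics/w2.png

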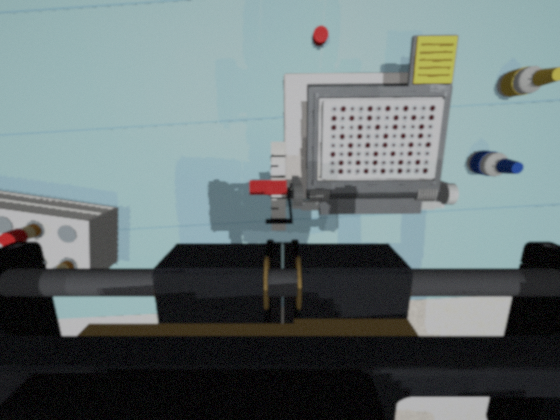

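The wrist view shows the pad at (434,60), the red clip at (268,187) and the black pointer across the rim at about row 220. Next, an enlargement and measurements.

```bash
cat > k.py <<'E'
from m import *
import pickle
c=pickle.load(open('w2.pkl','rb'))
z=cv2.resize(c['img'][130:240,230:340],None,fx=5,fy=5,interpolation=cv2.INTER_CUBIC); cv2.imwrite('pics/w2z.png',z[:,:,::-1])
H,W=c['depth'].shape
uu,vv=np.meshgrid(np.arange(W),np.arange(H))
K=np.array(c['camera_matrix']); d=np.stack([uu,vv,np.ones_like(uu)],-1)@np.linalg.inv(K).T*[1,-1,-1]
X=(d*c['depth'][...,None])@att(c).T+c['position']
hsv=cv2.cvtColor(c['img'],cv2.COLOR_RGB2HSV)
y=cv2.inRange(hsv,(22,120,60),(38,255,255))>0; y&=(uu>405)&(uu<462)&(vv<95)
top=y&(np.abs(X[...,2]-.095)<.006)
p=np.array([plane(c,u,v,.095)[:2] for v,u in np.argwhere(y)],np.float32)
print('pad',y.sum(),cv2.minAreaRect(p),X[top].mean(0))
# plate top
w=(np.abs(X[...,2]-.1055)<.004)&(uu>315)&(uu<450)&(vv>90)&(vv<190)&(c['img'].mean(-1)>90)
p=X[w][:,:2].astype(np.float32); print('plate',w.sum(),cv2.minAreaRect(p))
r=cv2.inRange(hsv,(0,150,60),(6,255,255))|cv2.inRange(hsv,(172,150,60),(180,255,255)); r=(r>0)&(uu>240)&(uu<300)&(vv>170)&(vv<205)
print('clip px',r.sum(),np.argwhere(r).min(0),np.argwhere(r).max(0),np.argwhere(r).mean(0), X[r].mean(0))
for v in range(178,228,1): print(v,[c['img'][v,u].tolist() for u in (262,274,282)],X[v,274].round(3),X[v,282].round(3))
E
python3 k.py
```

```text
pad 1765 ((0.6010338068008423, -0.09963448345661163), (0.038551416248083115, 0.04205147922039032), 86.90335845947266) [ 0.60174104 -0.09985571  0.09474149]
plate 9000 ((0.5267860889434814, -0.045338407158851624), (0.12233703583478928, 0.08022203296422958), 87.13003540039062)
clip px 456 [181 250] [193 287] [187.19517544 268.06578947] [0.49871107 0.0703814  0.1839333 ]
178 [[102, 119, 126], [161, 157, 155], [160, 153, 151]] [0.505 0.065 0.179] [0.505 0.059 0.178]
179 [[119, 105, 111], [171, 155, 153], [169, 148, 146]] [0.504 0.065 0.179] [0.504 0.059 0.179]
180 [[149, 82, 86], [169, 121, 119], [168, 112, 111]] [0.504 0.065 0.183] [0.504 0.059 0.182]
181 [[159, 54, 54], [164, 71, 70], [166, 70, 69]] [0.503 0.065 0.183] [0.503 0.059 0.183]
182 [[163, 47, 50], [165, 50, 53], [165, 49, 49]] [0.502 0.065 0.182] [0.502 0.059 0.182]
183 [[163, 44, 45], [162, 42, 43], [163, 44, 45]] [0.502 0.065 0.183] [0.501 0.059 0.183]
184 [[163, 43, 46], [165, 47, 50], [164, 47, 47]] [0.501 0.065 0.184] [0.501 0.059 0.184]
185 [[164, 47, 50], [166, 47, 48], [163, 45, 45]] [0.5   0.066 0.183] [0.5   0.059 
[... 3180 characters left out ...]
 9, 1], [15, 15, 9]] [0.474 0.067 0.194] [0.473 0.061 0.194]
221 [[88, 112, 120], [11, 11, 12], [13, 9, 13]] [0.473 0.067 0.195] [0.472 0.061 0.193]
222 [[93, 113, 123], [22, 24, 22], [13, 14, 16]] [0.472 0.067 0.194] [0.472 0.061 0.194]
223 [[94, 116, 124], [59, 61, 58], [54, 56, 54]] [0.471 0.067 0.195] [0.471 0.061 0.194]
224 [[96, 117, 125], [88, 88, 86], [91, 91, 89]] [0.467 0.068 0.185] [0.467 0.061 0.184]
225 [[96, 117, 124], [104, 104, 102], [105, 104, 103]] [0.466 0.068 0.185] [0.466 0.061 0.184]
226 [[93, 114, 123], [105, 106, 103], [106, 105, 104]] [0.466 0.068 0.185] [0.465 0.061 0.185]
227 [[92, 115, 123], [105, 105, 104], [104, 104, 102]] [0.465 0.068 0.185] [0.464 0.061 0.184]
```

```bash
sleep 0.5
```

```text
(no output)
```

View pics/w2z.png

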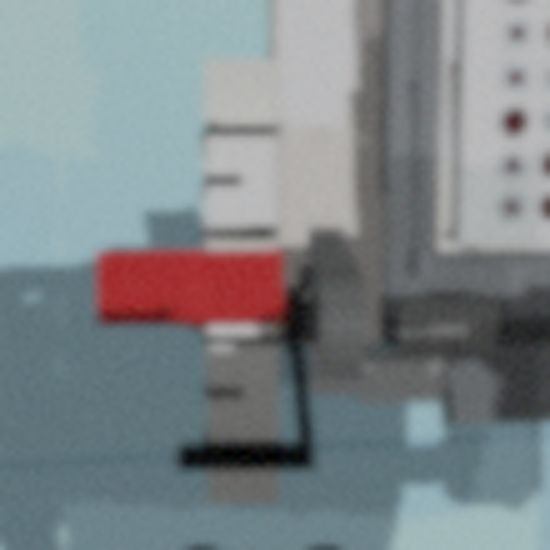

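The 5° ticks project to rows 221, 208, 198, (187), 176, 166 and 156. The clip spans rows 180.5–194 with its middle at 187.3, so the marker is about 14.9°. Clip and pointer depth gives 0.256 rad, so I take 0.258. Other values:
- **Stand yaw:** about -0.052.
- **Hinge_mid:** about (0.466,-0.0405). This predicts the pointer at x 0.4714, against 0.4725 seen.

Next: hover over the pad.

```bash
python3 -m inch '[{"ax":0,"ay":0,"az":0,"dx":23.3,"dy":25.3,"dz":0,"gripper":0},{"ax":0,"ay":0,"az":0,"dx":23.3,"dy":25.3,"dz":0,"gripper":0},{"ax":0,"ay":0,"az":0,"dx":23.3,"dy":25.3,"dz":0,"gripper":0},{"ax":0,"ay":0,"az":0,"dx":23.3,"dy":25.3,"dz":0,"gripper":0},{"ax":0,"ay":0,"az":0,"dx":23.3,"dy":25.3,"dz":0,"gripper":0},{"ax":0,"ay":0,"az":0,"dx":23.3,"dy":25.3,"dz":0,"gripper":0},{"ax":0,"ay":0,"az":-0.008,"dx":0,"dy":0,"dz":0,"gripper":0},{"ax":0,"ay":0,"az":0,"dx":0,"dy":0,"dz":0,"gripper":0}]' && python3 -m inch '[{"ax":0,"ay":0,"az":0,"dx":0,"dy":0,"dz":20,"gripper":0},{"ax":0,"ay":0,"az":0,"dx":0,"dy":0,"dz":25,"gripper":0},{"ax":0,"ay":0,"az":0,"dx":0,"dy":0,"dz":25,"gripper":0},{"ax":0,"ay":0,"az":0,"dx":0,"dy":0,"dz":25,"gripper":0},{"ax":0,"ay":0,"az":0,"dx":0,"dy":0,"dz":25,"gripper":0},{"ax":0,"ay":0,"az":0,"dx":0,"dy":0,"dz":20,"gripper":0},{"ax":0,"ay":0,"az":0,"dx":0,"dy":0,"dz":10,"gripper":0},{"ax":0,"ay":0,"az":0,"dx":0,"dy":0,"dz":0,"gripper":0}]' ; python3 - <<'E'
from m import *
o=robot.get_obs(); print(o['position'],o['tool_rot'],o['ft_force'],o['time'])
c=cam('side'); z=cv2.resize(c['img'][170:290,220:370],None,fx=5,fy=5,interpolation=cv2.INTER_CUBIC); cv2.imwrite('pics/s3.png',z[:,:,::-1])
c=cam('top'); z=cv2.resize(c['img'][170:270,230:360],None,fx=6,fy=6,interpolation=cv2.INTER_CUBIC); cv2.imwrite('pics/t3.png',z[:,:,::-1])
E
```

```text
time: 3.5
position: [0.6, -0.1018, 0.262]
tool_rot: [1.0, -0.029, -0.001, -0.0]
ft_force: [0.1, -0.4, -0.3]
grip_width: 0.0005
time: 4.3
position: [0.5991, -0.0991, 0.1115]
tool_rot: [1.0, -0.028, -0.002, -0.001]
ft_force: [-1.1, -0.1, -0.2]
grip_width: 0.0005
[ 0.5991111  -0.09905601  0.11145362] [ 9.99616810e-01 -2.76140279e-02 -1.81389060e-03 -6.38634602e-04] [-1.10649049 -0.13118566 -0.22832707] 4.3
```

```bash
sleep 0.5
```

```text
(no output)
```

View pics/s3.png

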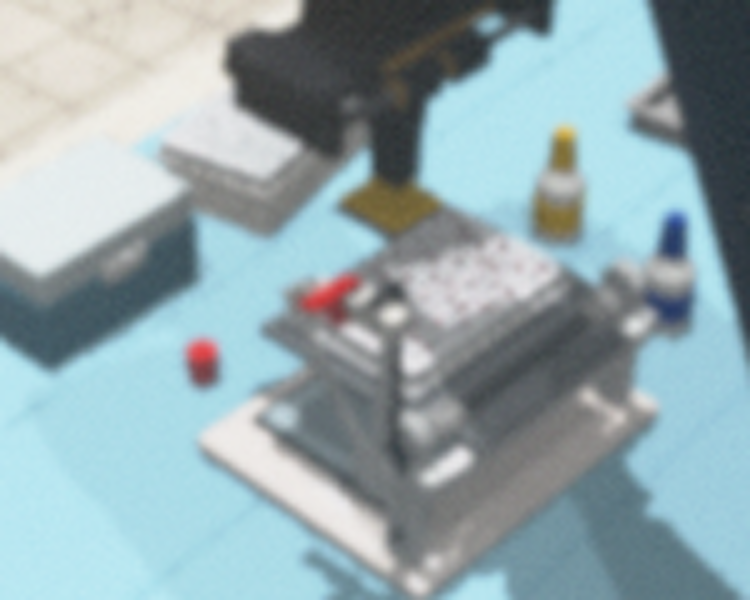

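View pics/t3.png

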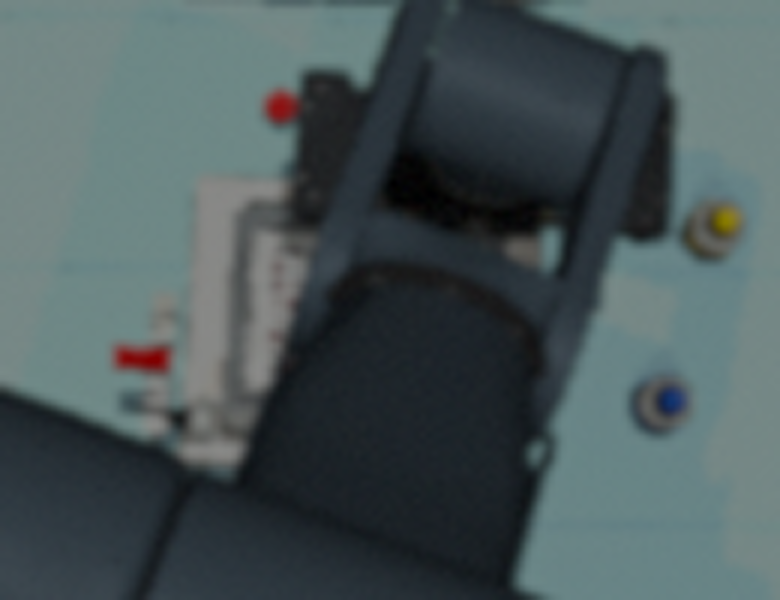

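Side view: the shut fingers stand over the middle of the pad at (393,185). The clip at (330,292) and the pointer at (393,290) are both visible there and in the top view. I'll lower to just above contact.

```bash
python3 -m inch '[{"ax":0,"ay":0,"az":0,"dx":2,"dy":0,"dz":4,"gripper":0},{"ax":0,"ay":0,"az":0,"dx":0,"dy":0,"dz":4,"gripper":0},{"ax":0,"ay":0,"az":0,"dx":0,"dy":0,"dz":3,"gripper":0},{"ax":0,"ay":0,"az":0,"dx":0,"dy":0,"dz":2,"gripper":0},{"ax":0,"ay":0,"az":0,"dx":0,"dy":0,"dz":1,"gripper":0},{"ax":0,"ay":0,"az":0,"dx":0,"dy":0,"dz":1,"gripper":0},{"ax":0,"ay":0,"az":0,"dx":0,"dy":0,"dz":0,"gripper":0}]'; python3 -m inch '[{"ax":0,"ay":0,"az":0,"dx":0,"dy":0,"dz":1,"gripper":0},{"ax":0,"ay":0,"az":0,"dx":0,"dy":0,"dz":0.5,"gripper":0},{"ax":0,"ay":0,"az":0,"dx":0,"dy":0,"dz":0,"gripper":0}]'
```

```text
time: 5.1
position: [0.6028, -0.0999, 0.0974]
tool_rot: [1.0, -0.028, -0.0, -0.0]
ft_force: [-0.2, -0.5, 0.4]
grip_width: 0.0001
time: 5.4
position: [0.6029, -0.0998, 0.096]
tool_rot: [1.0, -0.028, -0.0, -0.0]
ft_force: [-0.4, 0.1, -0.1]
grip_width: 0.0005
```

No contact yet at z 0.096. I'll press along the arc, with the tool turning with the pad (per rad: ay -1, dz 138 mm, dx 10 mm).

```bash
python3 -m inch '[{"ax":0,"ay":0,"az":0,"dx":0,"dy":0,"dz":0.5,"gripper":0},{"ax":0,"ay":0,"az":0,"dx":0,"dy":0,"dz":0.5,"gripper":0},{"ax":0,"ay":-0.013,"az":0,"dx":0.1,"dy":0,"dz":1.8,"gripper":0},{"ax":0,"ay":-0.013,"az":0,"dx":0.1,"dy":0,"dz":1.8,"gripper":0},{"ax":0,"ay":-0.013,"az":0,"dx":0.1,"dy":0,"dz":1.8,"gripper":0},{"ax":0,"ay":-0.013,"az":0,"dx":0.1,"dy":0,"dz":1.8,"gripper":0},{"ax":0,"ay":-0.013,"az":0,"dx":0.1,"dy":0,"dz":1.8,"gripper":0},{"ax":0,"ay":-0.013,"az":0,"dx":0.1,"dy":0,"dz":1.8,"gripper":0}]'; python3 -m inch '[{"ax":0,"ay":-0.013,"az":0,"dx":0.1,"dy":0,"dz":1.8,"gripper":0},{"ax":0,"ay":-0.013,"az":0,"dx":0.1,"dy":0,"dz":1.8,"gripper":0},{"ax":0,"ay":-0.013,"az":0,"dx":0.1,"dy":0,"dz":1.8,"gripper":0},{"ax":0,"ay":-0.013,"az":0,"dx":0.1,"dy":0,"dz":1.8,"gripper":0},{"ax":0,"ay":0,"az":0,"dx":0,"dy":0,"dz":0,"gripper":0}]'; cat > look.py <<'E'
from m import *
import sys
n=sys.argv[1]
o=robot.get_obs(); print(o['position'],o['tool_rot'],o['ft_force'],o['time'])
a=R.from_quat(o['tool_rot']).as_matrix()
hm=np.array([.4659,-.0405,.085]); ex=np.array([np.cos(.052),-np.sin(.052),0])
r=o['position']-hm; X,Z=r@ex,r[2]
print('X,Z',X,Z,'theta est',np.arctan2(.010,.138)-np.arctan2(Z,X),'via plane',np.arcsin(.010/np.hypot(X,Z))-np.arctan2(Z,X),'tool tilt',np.arcsin(-a[:,2]@ex))
c=cam('side'); z=cv2.resize(c['img'][170:290,220:370],None,fx=5,fy=5,interpolation=cv2.INTER_CUBIC); cv2.imwrite(f'pics/s{n}.png',z[:,:,::-1])
c=cam('top'); z=cv2.resize(c['img'][205:255,235:300],None,fx=10,fy=10,interpolation=cv2.INTER_CUBIC); cv2.imwrite(f'pics/t{n}.png',z[:,:,::-1])
E
python3 look.py 4
```

```text
time: 6.2
position: [0.6034, -0.0999, 0.0842]
tool_rot: [0.999, -0.028, -0.039, -0.001]
ft_force: [-0.6, 1.1, 4.6]
grip_width: 0.0001
time: 6.7
position: [0.6032, -0.0999, 0.0768]
tool_rot: [0.997, -0.028, -0.065, -0.002]
ft_force: [-0.1, 0.7, 7.1]
grip_width: 0.0007
[ 0.60317241 -0.0999372   0.07681976] [ 0.99748624 -0.0275002  -0.06528243 -0.00177559] [-0.10360504  0.72030435  7.07473855] 6.7
X,Z 0.1401762040093994 -0.008180241749846162 theta est 0.13062807066869958 via plane 0.12956870089170208 tool tilt 0.13070566036111725
```

```bash
sleep 0.5
```

```text
(no output)
```

View pics/s4.png

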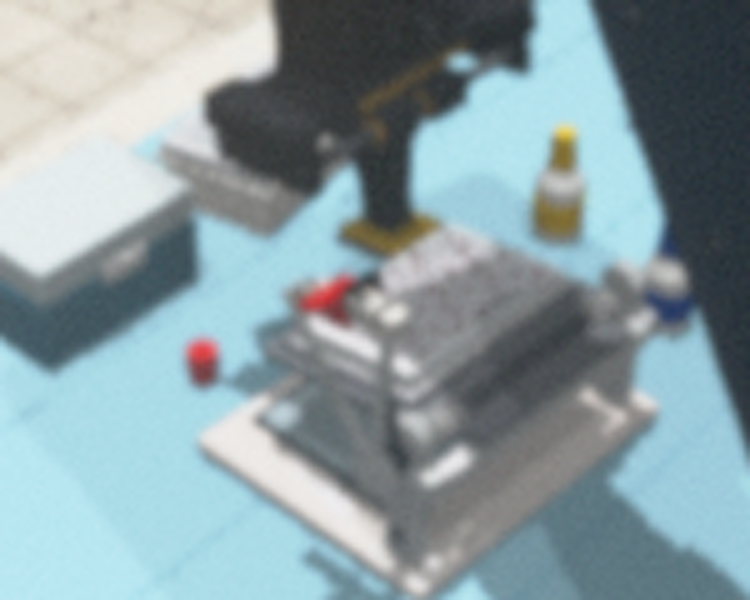

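View pics/t4.png

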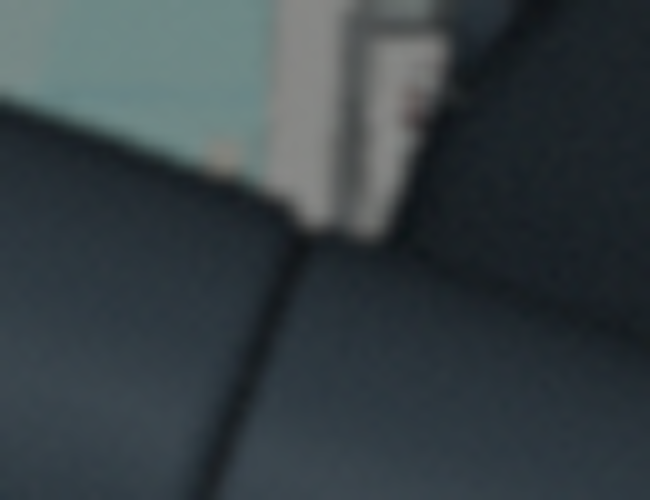

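The side view shows the pointer at (368,285), close to the clip. The arm now hides the top view. Kinematics give 0.130 rad at 7 N, against about 6 N expected. Continuing.

```bash
python3 -m inch '[{"ax":0,"ay":-0.013,"az":0,"dx":0.1,"dy":0,"dz":1.8,"gripper":0},{"ax":0,"ay":-0.013,"az":0,"dx":0.1,"dy":0,"dz":1.8,"gripper":0},{"ax":0,"ay":-0.013,"az":0,"dx":0.1,"dy":0,"dz":1.8,"gripper":0},{"ax":0,"ay":-0.013,"az":0,"dx":0.1,"dy":0,"dz":1.8,"gripper":0},{"ax":0,"ay":-0.013,"az":0,"dx":0.1,"dy":0,"dz":1.8,"gripper":0},{"ax":0,"ay":-0.013,"az":0,"dx":0.1,"dy":0,"dz":1.8,"gripper":0},{"ax":0,"ay":-0.010,"az":0,"dx":0.1,"dy":0,"dz":1.4,"gripper":0},{"ax":0,"ay":0,"az":0,"dx":0,"dy":0,"dz":0,"gripper":0}]'; cat >> look.py <<'E'
c=cam('side'); 
z=cv2.resize(c['img'][210:250,265:315],None,fx=14,fy=14,interpolation=cv2.INTER_CUBIC)
ey=np.array([np.sin(.052),np.cos(.052),0])
for th in (0.2,.258,.3):
    for y in(.100,.112):
        P=hm+ex*.105*np.sin(th)+ey*y+np.array([0,0,.105*np.cos(th)]); u=proj(c,P); print(th,y,u.round(1),((u-[265,210])*14+7).round())
cv2.imwrite(f'pics/sz{n}.png',z[:,:,::-1])
c=cam('wrist'); save(c,f'w{n}.png')
E
python3 look.py 5
```

```text
time: 7.6
position: [0.602, -0.0999, 0.065]
tool_rot: [0.994, -0.027, -0.109, -0.003]
ft_force: [-0.1, 0.2, 6.5]
grip_width: 0.0005
[ 0.601974   -0.09986741  0.06500829] [ 0.99367113 -0.02743818 -0.10888581 -0.00295151] [-0.12371558  0.20363452  6.52657452] 7.6
X,Z 0.13897578731750632 -0.019991709022191897 theta est 0.21520754580851822 via plane 0.21415242536689583 tool tilt 0.21828391044813736
0.2 0.1 [291.6 224.7] [379. 213.]
0.2 0.112 [288. 227.] [329. 245.]
0.258 0.1 [289.7 224.1] [353. 204.]
0.258 0.112 [286.1 226.4] [302. 236.]
0.3 0.1 [288.4 223.7] [334. 199.]
0.3 0.112 [284.8 226. ] [284. 231.]
```

```bash
sleep 0.5
```

```text
(no output)
```

View pics/sz5.png

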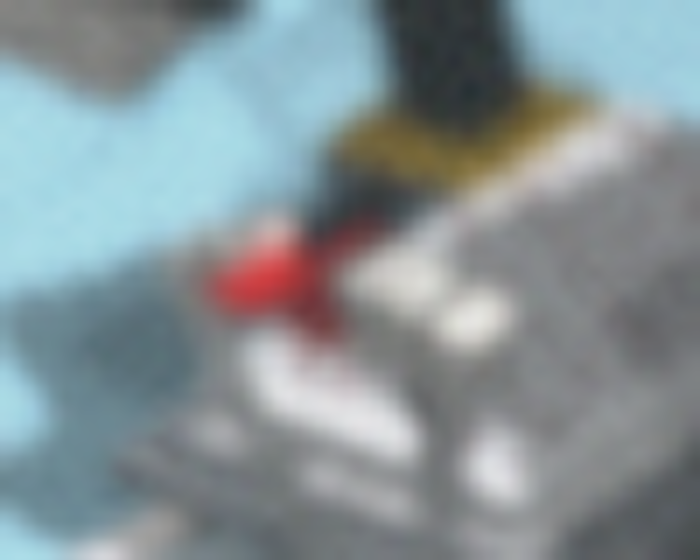

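View pics/w5.png

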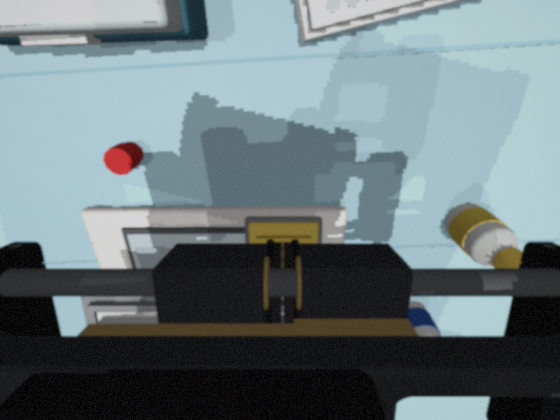

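The side zoom shows the dark pointer crossing the clip's robot-side edge at about (320,255), as predicted for 0.215 rad. The wrist camera cannot see the scale here. About 0.04 rad remains.

```bash
python3 -m inch '[{"ax":0,"ay":-0.01,"az":0,"dx":0.1,"dy":0,"dz":1.4,"gripper":0},{"ax":0,"ay":-0.01,"az":0,"dx":0.1,"dy":0,"dz":1.4,"gripper":0},{"ax":0,"ay":-0.01,"az":0,"dx":0.1,"dy":0,"dz":1.4,"gripper":0},{"ax":0,"ay":-0.008,"az":0,"dx":0.1,"dy":0,"dz":1.1,"gripper":0},{"ax":0,"ay":0,"az":0,"dx":0,"dy":0,"dz":0,"gripper":0},{"ax":0,"ay":0,"az":0,"dx":0,"dy":0,"dz":0,"gripper":0}]'; python3 look.py 6
```

```text
time: 8.4
position: [0.6012, -0.0998, 0.0601]
tool_rot: [0.991, -0.027, -0.128, -0.003]
ft_force: [-0.0, 0.5, 7.1]
grip_width: 0.0007
[ 0.60116306 -0.09983172  0.06007367] [ 0.99145121 -0.02740517 -0.12752117 -0.00343624] [-0.023103    0.45985625  7.11298801] 8.4
X,Z 0.13816408667905647 -0.024926328677399495 theta est 0.2508283952568553 via plane 0.24977925394795708 tool tilt 0.2558311520043357
0.2 0.1 [291.6 224.7] [379. 213.]
0.2 0.112 [288. 227.] [329. 245.]
0.258 0.1 [289.7 224.1] [353. 204.]
0.258 0.112 [286.1 226.4] [302. 236.]
0.3 0.1 [288.4 223.7] [334. 199.]
0.3 0.112 [284.8 226. ] [284. 231.]
```

```bash
sleep 0.5
```

```text
(no output)
```

View pics/sz6.png

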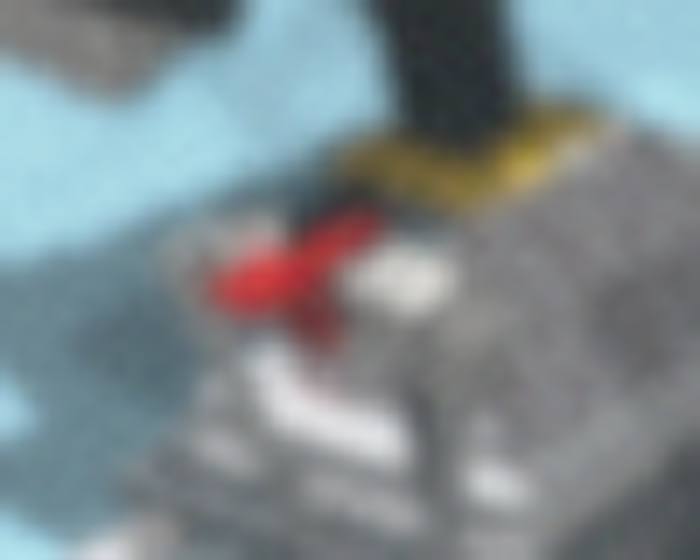

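```bash
cat > prof.py <<'E'
from m import *
c=cam('side'); hm=np.array([.4659,-.0405,.085]); ex=np.array([np.cos(.052),-np.sin(.052),0]); ey=np.array([np.sin(.052),np.cos(.052),0])
def pt(th,y,r): return proj(c,hm+ex*r*np.sin(th)+ey*y+np.array([0,0,r*np.cos(th)]))
img=c['img'].astype(np.float32)
for y in (.100,.103,.106,.109):
    print('y',y,'clip edges/mid r.102',[pt(t,y,.1023).round(1).tolist() for t in(.198,.258,.318)],'ptr .25',pt(.25,y,.108).round(1))
    for t in np.arange(.12,.40,.02):
        u=pt(t,y,.105); print('  %.2f'%t,u.round(1),cv2.getRectSubPix(img,(1,1),(float(u[0]),float(u[1]))).ravel().astype(int))
E
python3 prof.py; python3 - <<'E'
import sys; sys.path.insert(0,'.')
from h import *
print(robot.get_obs()['time'])
E
```

```text
y 0.1 clip edges/mid r.102 [[291.8, 225.7], [289.9, 225.1], [288.1, 224.6]] ptr .25 [289.7 223. ]
  0.12 [294.2 225.8] [ 95 102 107]
  0.14 [293.6 225.5] [91 95 97]
  0.16 [292.9 225.2] [89 87 87]
  0.18 [292.2 225. ] [89 74 76]
  0.20 [291.6 224.7] [91 66 68]
  0.22 [290.9 224.5] [88 59 61]
  0.24 [290.3 224.3] [80 57 59]
  0.26 [289.6 224.1] [70 56 59]
  0.28 [289.  223.9] [64 57 61]
  0.30 [288.4 223.7] [64 63 66]
  0.32 [287.8 223.5] [66 71 75]
  0.34 [287.1 223.4] [70 81 87]
  0.36 [286.5 223.3] [74 90 96]
  0.38 [285.9 223.2] [ 77  98 104]
  0.40 [285.3 223.1] [ 84 107 113]
y 0.103 clip edges/mid r.102 [[290.9, 226.3], [289.0, 225.7], [287.2, 225.2]] ptr .25 [288.8 223.6]
  0.12 [293.3 226.4] [118 120 122]
  0.14 [292.7 226.1] [111 103 104]
  0.16 [292.  225.8] [112  89  91]
  0.18 [291.3 225.5] [110  70  73]
  0.20 [290.7 225.3] [111  60  63]
  0.22 [290.  225.1] [108  57  59]
  0.24 [289.4 224.8] [94 55 58]
  0.26 [288.8 224.6] [82 55 58]
  0.28 [288.1 224.4] [72 58 61]
  0.30 [287.5 224.3] [67 65 69]
  0.32 [286.9 224.1] [66 74 80]
  0.34 [286.2 224. ] [70 84 90]
  0.36 [285
[... 627 characters left out ...]
6 111]
  0.38 [284.1 224.3] [103 114 119]
  0.40 [283.5 224.2] [105 118 123]
y 0.109 clip edges/mid r.102 [[289.1, 227.5], [287.2, 226.8], [285.4, 226.3]] ptr .25 [287.  224.7]
  0.12 [291.5 227.6] [159 146 143]
  0.14 [290.9 227.3] [144 112 112]
  0.16 [290.2 227. ] [140  82  84]
  0.18 [289.5 226.7] [144  68  70]
  0.20 [288.9 226.4] [145  61  62]
  0.22 [288.2 226.2] [136  56  59]
  0.24 [287.6 226. ] [121  56  60]
  0.26 [286.9 225.8] [102  59  63]
  0.28 [286.3 225.6] [87 65 68]
  0.30 [285.7 225.4] [87 80 82]
  0.32 [285.1 225.3] [ 98  99 101]
  0.34 [284.4 225.1] [113 116 118]
  0.36 [283.8 225. ] [124 128 130]
  0.38 [283.2 224.9] [126 133 135]
  0.40 [282.6 224.8] [123 132 134]
8.65
```

```bash
cat > col.py <<'E'
from m import *
c=cam('side'); a0=cv2.imread('pics/side0.png')[:,:,::-1]; c['img'][...]
hm=np.array([.4659,-.0405,.085]); ex=np.array([np.cos(.052),-np.sin(.052),0]); ey=np.array([np.sin(.052),np.cos(.052),0])
def pt(th,y,r): return proj(c,hm+ex*r*np.sin(th)+ey*y+np.array([0,0,r*np.cos(th)]))
def row(th,r,col):
    ys=np.linspace(.09,.12,31); P=np.array([pt(th,y,r) for y in ys]); return np.interp(-col,-P[:,0],P[:,1])
for col in (287,288,289,290):
    print(col,'near %.1f far %.1f'%(row(.198,.1023,col),row(.318,.1023,col)),'ptr',[(t,round(float(row(t,.109,col)),1)) for t in(.2,.23,.25,.28,.31)])
    print('  now',[(v,c['img'][v,col].tolist()) for v in range(220,231)]); print('  ini',[(v,a0[v,col].tolist()) for v in range(220,231)])
E
python3 col.py
```

```text
287 near 228.8 far 225.3 ptr [(0.2, 226.0), (0.23, 225.0), (0.25, 224.3), (0.28, 223.4), (0.31, 222.5)]
  now [(220, [120, 154, 164]), (221, [102, 123, 132]), (222, [84, 105, 111]), (223, [75, 90, 95]), (224, [66, 74, 78]), (225, [75, 62, 66]), (226, [113, 60, 61]), (227, [150, 56, 58]), (228, [168, 60, 62]), (229, [154, 59, 61]), (230, [133, 57, 63])]
  ini [(220, [157, 204, 218]), (221, [158, 204, 218]), (222, [156, 203, 218]), (223, [158, 196, 209]), (224, [162, 176, 190]), (225, [173, 143, 153]), (226, [187, 101, 107]), (227, [190, 70, 72]), (228, [176, 62, 64]), (229, [149, 61, 63]), (230, [123, 62, 64])]
288 near 228.2 far 224.6 ptr [(0.2, 225.4), (0.23, 224.4), (0.25, 223.7), (0.28, 222.8), (0.31, 221.9)]
  now [(220, [112, 134, 140]), (221, [98, 108, 106]), (222, [82, 92, 91]), (223, [68, 78, 78]), (224, [63, 64, 68]), (225, [85, 55, 60]), (226, [130, 56, 60]), (227, [158, 58, 60]), (228, [161, 72, 72]), (229, [138, 81, 79]), (230, [120, 82, 82])]
  ini [(220, [157, 202, 218]), (221, [159, 203, 219]), (222, [156, 199, 213]), (223, [161, 190, 206]), (224, [168, 166, 177]), (22
[... 675 characters left out ...]
, 72]), (228, [143, 87, 86]), (229, [133, 110, 110]), (230, [118, 108, 109])]
290 near 226.9 far 223.4 ptr [(0.2, 224.1), (0.23, 223.1), (0.25, 222.4), (0.28, 221.5), (0.31, 220.6)]
  now [(220, [110, 112, 94]), (221, [97, 91, 64]), (222, [83, 76, 58]), (223, [62, 60, 57]), (224, [71, 58, 59]), (225, [107, 55, 59]), (226, [135, 59, 61]), (227, [146, 83, 84]), (228, [149, 120, 124]), (229, [164, 158, 153]), (230, [159, 155, 153])]
  ini [(220, [157, 203, 218]), (221, [160, 202, 218]), (222, [161, 194, 208]), (223, [172, 188, 196]), (224, [186, 171, 175]), (225, [187, 134, 138]), (226, [176, 96, 98]), (227, [151, 84, 85]), (228, [139, 112, 113]), (229, [146, 138, 139]), (230, [142, 139, 141])]
```

The dark minimum sits at rows 224, 223.8 and 223.3 for columns 287–289, against 224.3, 223.7 and 223.1 predicted for 0.25 rad. The pointer is therefore over the clip and just short of its middle, so I hold here for over 2 s.

```bash
for i in 1 2 3 4; do python3 -m inch '[{"ax":0,"ay":0,"az":0,"dx":0,"dy":0,"dz":0,"gripper":0},{"ax":0,"ay":0,"az":0,"dx":0,"dy":0,"dz":0,"gripper":0},{"ax":0,"ay":0,"az":0,"dx":0,"dy":0,"dz":0,"gripper":0},{"ax":0,"ay":0,"az":0,"dx":0,"dy":0,"dz":0,"gripper":0},{"ax":0,"ay":0,"az":0,"dx":0,"dy":0,"dz":0,"gripper":0},{"ax":0,"ay":0,"az":0,"dx":0,"dy":0,"dz":0,"gripper":0},{"ax":0,"ay":0,"az":0,"dx":0,"dy":0,"dz":0,"gripper":0}]' | tr '\n' ' '; echo; done; python3 look.py 7
```

```text
time: 9.4 position: [0.6012, -0.0998, 0.0602] tool_rot: [0.991, -0.027, -0.127, -0.003] ft_force: [-1.1, 0.8, 7.2] grip_width: 0.0001 
time: 10.1 position: [0.6012, -0.0998, 0.0602] tool_rot: [0.991, -0.027, -0.127, -0.003] ft_force: [-0.3, 0.6, 7.3] grip_width: 0.0006 
time: 10.8 position: [0.6012, -0.0998, 0.0602] tool_rot: [0.991, -0.027, -0.127, -0.003] ft_force: [0.6, 0.5, 7.3] grip_width: -0.0 
time: 11.5 position: [0.6012, -0.0998, 0.0602] tool_rot: [0.991, -0.027, -0.127, -0.003] ft_force: [0.5, 0.3, 7.3] grip_width: 0.0004 
[ 0.60118229 -0.09981635  0.06019665] [ 0.99146402 -0.02741578 -0.12741946 -0.0034288 ] [0.45577176 0.25102662 7.29738836] 11.5
X,Z 0.13818249246941539 -0.024803345058114393 theta est 0.24994302729400272 via plane 0.24889575103901274 tool tilt 0.2556257586392104
0.2 0.1 [291.6 224.7] [379. 213.]
0.2 0.112 [288. 227.] [329. 245.]
0.258 0.1 [289.7 224.1] [353. 204.]
0.258 0.112 [286.1 226.4] [302. 236.]
0.3 0.1 [288.4 223.7] [334. 199.]
0.3 0.112 [284.8 226. ] [284. 231.]
```

Held steady for 3 s at 7.3 N. Now I ease up along the same arc, slowly (0.01 rad per row).

```bash
for i in 1 2 3; do python3 -m inch '[{"ax":0,"ay":0.01,"az":0,"dx":-0.1,"dy":0,"dz":-1.38,"gripper":0},{"ax":0,"ay":0.01,"az":0,"dx":-0.1,"dy":0,"dz":-1.38,"gripper":0},{"ax":0,"ay":0.01,"az":0,"dx":-0.1,"dy":0,"dz":-1.38,"gripper":0},{"ax":0,"ay":0.01,"az":0,"dx":-0.1,"dy":0,"dz":-1.38,"gripper":0},{"ax":0,"ay":0.01,"az":0,"dx":-0.1,"dy":0,"dz":-1.38,"gripper":0},{"ax":0,"ay":0.01,"az":0,"dx":-0.1,"dy":0,"dz":-1.38,"gripper":0},{"ax":0,"ay":0.01,"az":0,"dx":-0.1,"dy":0,"dz":-1.38,"gripper":0},{"ax":0,"ay":0.01,"az":0,"dx":-0.1,"dy":0,"dz":-1.38,"gripper":0}]' | tr '\n' ' '; echo; done
```

```text
time: 12.5 position: [0.6027, -0.0999, 0.071] tool_rot: [0.996, -0.027, -0.088, -0.002] ft_force: [-0.1, -0.7, 5.1] grip_width: 0.0005 
time: 13.3 position: [0.6033, -0.0999, 0.0817] tool_rot: [0.998, -0.028, -0.048, -0.001] ft_force: [0.2, -0.6, 4.6] grip_width: 0.0006 
time: 14.1 position: [0.6032, -0.0999, 0.0928] tool_rot: [1.0, -0.028, -0.007, -0.0] ft_force: [1.2, 0.7, 4.2] grip_width: 0.0002
```

Still in contact at 4.2 N and about 2 mm from level. I finish in small steps.

```bash
python3 -m inch '[{"ax":0,"ay":0.007,"az":0,"dx":0,"dy":0,"dz":-0.7,"gripper":0},{"ax":0,"ay":0.007,"az":0,"dx":0,"dy":0,"dz":-0.7,"gripper":0},{"ax":0,"ay":0,"az":0,"dx":0,"dy":0,"dz":-0.4,"gripper":0},{"ax":0,"ay":0,"az":0,"dx":0,"dy":0,"dz":-0.4,"gripper":0},{"ax":0,"ay":0,"az":0,"dx":0,"dy":0,"dz":-0.4,"gripper":0},{"ax":0,"ay":0,"az":0,"dx":0,"dy":0,"dz":-0.4,"gripper":0},{"ax":0,"ay":0,"az":0,"dx":0,"dy":0,"dz":0,"gripper":0}]'
```

```text
time: 14.8
position: [0.6029, -0.0999, 0.0955]
tool_rot: [1.0, -0.028, -0.001, -0.0]
ft_force: [0.2, -0.2, 2.0]
grip_width: 0.0005
```

```bash
python3 -m inch '[{"ax":0,"ay":0,"az":0,"dx":0,"dy":0,"dz":-0.4,"gripper":0},{"ax":0,"ay":0,"az":0,"dx":0,"dy":0,"dz":-0.4,"gripper":0},{"ax":0,"ay":0,"az":0,"dx":0,"dy":0,"dz":-0.4,"gripper":0},{"ax":0,"ay":0,"az":0,"dx":0,"dy":0,"dz":-0.5,"gripper":0},{"ax":0,"ay":0,"az":0,"dx":0,"dy":0,"dz":-1,"gripper":0},{"ax":0,"ay":0,"az":0,"dx":0,"dy":0,"dz":-2,"gripper":0},{"ax":0,"ay":0,"az":0,"dx":0,"dy":0,"dz":-4,"gripper":0},{"ax":0,"ay":0,"az":0,"dx":0,"dy":0,"dz":-8,"gripper":0}]' && python3 -m inch '[{"ax":0,"ay":0,"az":0,"dx":0,"dy":0,"dz":-20,"gripper":0},{"ax":0,"ay":0,"az":0,"dx":0,"dy":0,"dz":-30,"gripper":0},{"ax":0,"ay":0,"az":0,"dx":0,"dy":0,"dz":-40,"gripper":0},{"ax":0,"ay":0,"az":0,"dx":0,"dy":0,"dz":-40,"gripper":0},{"ax":0,"ay":0,"az":0,"dx":-20,"dy":0,"dz":-20,"gripper":0},{"ax":0,"ay":0,"az":0,"dx":-20,"dy":0,"dz":0,"gripper":0},{"ax":0,"ay":0,"az":0,"dx":-20,"dy":0,"dz":0,"gripper":0},{"ax":0,"ay":0,"az":0,"dx":0,"dy":0,"dz":0,"gripper":0}]'; python3 look.py 8
```

```text
time: 15.6
position: [0.6026, -0.0998, 0.1124]
tool_rot: [1.0, -0.028, -0.002, -0.0]
ft_force: [-0.9, -0.2, -0.5]
grip_width: 0.0005
time: 16.4
position: [0.5409, -0.0959, 0.2635]
tool_rot: [1.0, -0.028, -0.002, -0.0]
ft_force: [0.1, -0.6, -1.5]
grip_width: 0.0004
[ 0.54094825 -0.09591105  0.26350202] [ 9.99614230e-01 -2.77239585e-02 -1.65525746e-03 -1.80569301e-04] [ 0.09661859 -0.60858332 -1.47866   ] 16.4
X,Z 0.07782688866157302 0.1785020208571983 theta est -1.0873082286349092 via plane -1.108269957027561 tool tilt 0.003318306114104573
0.2 0.1 [291.6 224.7] [379. 213.]
0.2 0.112 [288. 227.] [329. 245.]
0.258 0.1 [289.7 224.1] [353. 204.]
0.258 0.112 [286.1 226.4] [302. 236.]
0.3 0.1 [288.4 223.7] [334. 199.]
0.3 0.112 [284.8 226. ] [284. 231.]
```

```bash
sleep 0.5
```

```text
(no output)
```

View pics/s8.png

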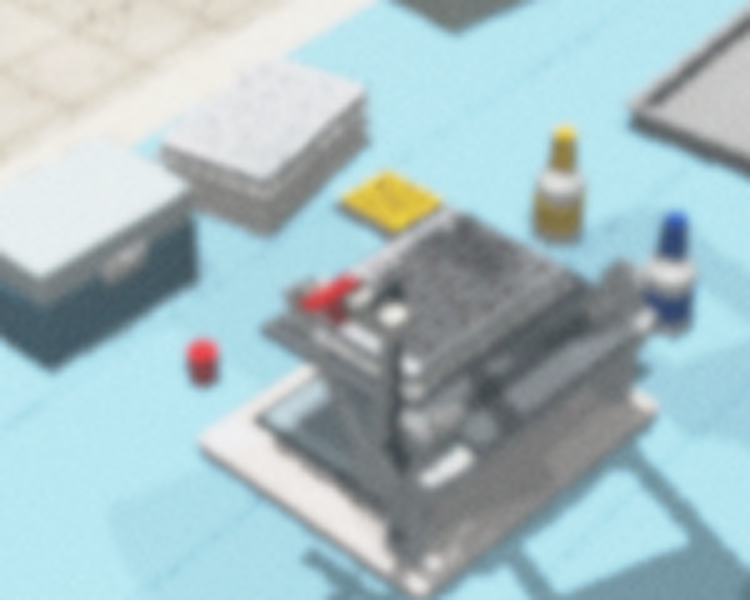

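View pics/w8.png

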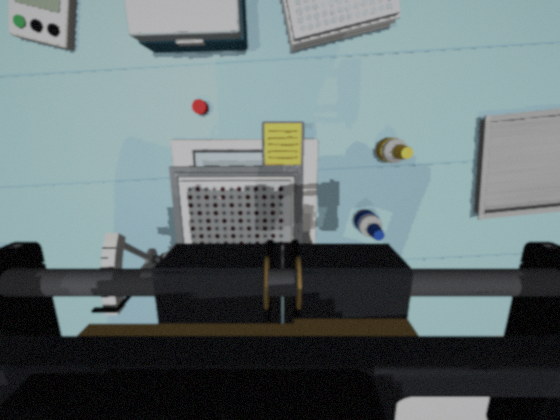

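Side view: the pointer is back at its rest place (393,290), the pad is level at (390,200), the clip is at (330,292) and the bottles, stopper and boxes have not moved. The wrist view shows the plate square in its nest. I'm handing in.

```bash
python3 -m inch '[{"ax":0,"ay":0,"az":0,"dx":0,"dy":0,"dz":0,"gripper":0},{"ax":0,"ay":0,"az":0,"dx":0,"dy":0,"dz":0,"gripper":0},{"ax":0,"ay":0,"az":0,"dx":0,"dy":0,"dz":0,"gripper":0}]'; python3 -c "
from rig import robot
print(robot.hand_in(), robot.get_obs()['time'])"
```

```text
time: 16.9
position: [0.5437, -0.0966, 0.2622]
tool_rot: [1.0, -0.028, -0.001, -0.0]
ft_force: [-0.4, -0.1, 0.1]
grip_width: 0.0003
the job is handed in; nothing more can be done
the job is handed in; nothing more can be done
```

I pressed the yellow pad with shut fingers to about 0.25 rad and held it there for about 3 s at a steady 7 N. I then eased it back up under the finger in about 3 s and took the hand away. The job was handed in at about 17 s, and hand-in reports no verdict.

- **Marker setting:** from the scale ticks and depth readings I put the clip at about 0.258 rad.
- **Pointer while held:** the finger position gave 0.25 rad. The side camera agreed, putting the pointer over the clip just short of its middle. That camera shows the clip only a few pixels wide, and the arm and hand hid the scale from the top and wrist cameras, so its check is good to about 0.03 rad.
- **Release:** the finger was still pressing at 4.2 N about 2 mm below level and at 2.0 N at level height, so the plate did not snap back.
- **After the hand was clear:** the pad looks level, the pointer is back at rest, and the plate lies in its nest. The bottles, stopper and boxes look unmoved; I judged this by eye in the final pictures, not by measurement. The wrist force reads about zero.

The first move command was refused because its rows lacked some keys; nothing moved, and I reissued it.

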